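# Turn the pen cup up and clip the batch marker on it

## Task

The square blue pen cup has been left mouth-down. Turn it over and stand it mouth-up, wholly on the cork mat, and then take the red batch clip off the edge of the grey tray and clip it onto the cup's rim, jaws pointing down and biting over the wall. Never let the cup drop, and leave the tray, the blue bowl, the black pen cup and the loose pens where they are.

Things in the scene. Friction and masses are not known exactly. Their poses are not given: they have to be found in the camera images.
- cup: Blue plastic pen cup, empty, 75 to 155 g. Square with bevelled corners: 62 mm across each pair of flats (each 40 mm wide), straight sides, 88 mm tall, wall and floor 4 mm. Origin: centre of the floor's outside. z runs along the axis from floor to mouth; x and y are square to the flats. Starts mouth-down on the table: z points down, origin 88 mm up.
- cup_mid (a point): Centre of the cup, on its axis, 44 mm from the outside of the floor. Axes as the cup's.
- cup_mouth (a point): Centre of the cup's mouth, on its axis, in the plane of the rim, 88 mm from the outside of the floor. Axes as the cup's.
- mat: Square cork mat fixed on the table, 170 x 170 mm, 4 mm thick; x and y along its edges, z up. Origin: centre of its underside, on the table (top at 4 mm).
- clip: Red plastic spring clip, like a clothes peg, 32 g, 16 mm wide along its hinge. Origin: centre of the hinge. z points from the jaws to the tails, x along the hinge, jaws and tails open and close along y. Starts upright (z up) biting the tray's -x wall, y square to that wall, hinge 14 mm above the tray's edge (64 mm above the table). This body is the -y lever.
- clip_tail (a point): Where to pinch the clip: midway between its tails, 22 mm above the hinge; axes as the clip's. The tails end 35 mm above the hinge. On a 4 mm wall they spread to 31 mm over their outsides at the top, 15 mm at the hinge. Pinching along y opens the jaws against the spring (6 to 12 N here) up to a stop, where the tails' outsides are parallel and 15 mm apart.
- clip_tip (a point): Midway between the tips of the clip's jaws when they hold a 4 mm wall, 28 mm below the hinge; axes as the clip's. Each jaw is 5 mm thick. Fully opened, the tips are 16 mm apart; let go, the spring shuts the jaws with about 5 N. A 7 mm coil at the hinge stops a wall that goes in farther than 24 mm.
- clip_jaw (a joint): Angle of the clip's hinge (rad): 0 when the jaws hold a 4 mm wall, -0.14 shut on nothing, 0.44 with the tails pinched to the stop and the jaws wide open.
- tray: Open grey plastic tray with pen refills lying on its floor, 0.9 kg, 130 (x) x 150 (y) x 50 mm tall, walls 4 mm. Origin: centre of its underside. Stays where it is.
- bowl: Blue plastic bowl, empty, mouth-up, 160 mm across, 70 mm tall. Origin: centre of its underside. A bystander.
- pen_cup: Black pen cup full of upright pens, 62 mm square in plan, 142 mm tall over the pens. Origin: centre of its underside. A bystander.
- pen0: Black ball pen lying on the table, 140 mm long (along its x), 10 mm thick. Origin: under its middle. A bystander.
- pen1: Another black ball pen, the same.
Mind the look-alikes: they are no part of the job. Several things have the shape of the cup; the one meant has the colours described above.

How it is judged:
By the outcome, as a careful person would: the job done as asked, in the order asked, and still so for the second after the job is handed in, with the robot touching nothing.
It also fails if it takes over 72 s, if anything falls off the work surface, if the arm or the gripper's body presses on something with over 40 N, if the wrist force passes 120 N, or if a joint passes its speed limit or range.

## Robot

A 6-joint arm with a two-finger parallel gripper is mounted at the origin on the work surface. World frame = base frame: x ahead of the robot, y to its left, z up, the work surface at z = 0. Lengths are in m, angles in rad, forces in N, time in s.
With the tool pointing down it reaches from about 0.275 to 0.825 m from the base axis. Payload 4.9 kg.
Tool frame: the origin (TCP) lies midway between the tips of the shut fingers; the grasp point (between the pads) lies 19 mm behind it (bot.grip_depth is the distance from the TCP to the grasp point, in m); z points along the fingers, y is the line along which they close (so a half turn about z gives the same grasp; the last joint's range is limited). The gripper opens to 85 mm and grips with 20 to 120 N. Pads are 22 mm wide; open, the fingers measure 114 mm over their backs; the gripper's body (76 mm by 85 mm) begins 54 mm behind the grasp point. The pads swing forward as they close: fully open they stand 13 mm farther back than shut.
Start: joints at [-1.38, 0.326, -0.193, 1.052, 0, 1.437], TCP at [0.176, -0.521, 0.231] pointing down, gripper open.
Joint ranges: [-2.65, 2.65], [-0.97, 1.79], [-1.3, 1.35], [-1.93, 2.1], [-1.47, 1.37], [-3.14, 3.14]. Speed limits (rad/s): [2.57, 2.57, 3.14, 3.14, 3.14, 3.14].

## Interface

Orientations are given as a unit quaternion [w, x, y, z].
In Python, from cell import bot gives the robot as it stands. Calls block until the motion is done:
- bot.move_pose(position, orientation): joint-space move of the TCP to a pose.
- bot.move_linear(position, speed=0.15, rotation=None, until_force=None): straight line of the TCP; rotation=None keeps the orientation; speed is the mean speed in m/s. With until_force (N) it stops when the force on the tool has changed by that much, and returns True; else False.
- bot.goto_joints(angles): joint-space move.
- bot.set_gripper(opening, grasp_force=None): opening from 0.0 (shut) to 1.0 (fully open); grasp_force is the grip in N (None keeps the last); returns when the fingers have stopped.
- bot.wait(seconds).
- bot.solve_ik(position, orientation): joint angles nearest the present ones, or None.
- bot.camera(name): name is "scene" or "top" or "wrist"; returns the picture (480x640x3 uint8, red, green, blue); there is no depth.
- bot.calibration(name): a dict with "mtx" (3x3 intrinsics, pixels), "extrinsics" (4x4, takes a point from world to camera coordinates); the wrist camera has in their place "hand_eye" (4x4, takes a point from camera to tool coordinates, whose origin is the TCP and whose axes are the flange's). Camera axes: x right, y down, z forward; pixel columns grow to the right and rows downward; lengths in m; the calibration is good to about 2 mm. A picture is of the moment at which its call begins: read the wrist's pose just before it. calibration takes no time and is no camera call.
A pose or a line that the arm cannot do raises bot.PlanningError and nothing moves.
- bot.close_job(): hands the job in; it is judged then, once.
Trained networks look in the newest picture that a camera, given by its name, has taken for a name from the list of things; names that differ only in an ending like _2 or _b are one class to them, and where a whole thing is asked for, a point or a joint stands for the part that bears it (a point fixed in the world has none). Each returns a list of dicts, best first, with "confidence" (0 to 1); they miss things now and then, are a little off and sometimes report something else, mostly with a low value. They report only what shows in the picture. A call takes as long as a camera call. They do not tell look-alikes from the thing itself.
- bot.search_frame(camera, thing): "bbox" ([left, top, width, height] in pixels, round what is visible of it).
Readings, each from a call of its own:
- bot.read_clock(): time.
- bot.read_joint_positions(): joint angles.
- bot.read_joint_vel(): joint speeds.
- bot.read_joint_efforts(): joint torques, N m.
- bot.read_position(): TCP position.
- bot.read_tool_rot(): TCP orientation.
- bot.read_ft_force(): force on the tool from outside, world axes, zero at the start.
- bot.read_moment(): the same for the moment, N m.
- bot.read_gripper_width(): opening from 0.0 (shut) to 1.0 (fully open).
- bot.read_finger_force(): force on a finger pad.
Only numpy, scipy, OpenCV 4.12 (cv2) and the standard library are available. Lean on these libraries where they do the work, as an engineer would, in place of code of your own. Each camera call takes 0.05 s, during which the arm holds its last target. There are 200 camera calls.

## Working session

There is one attempt and no reset: what is moved stays moved. The work goes in short steps, each a Python script; the robot and the scene stay as the last script left them, time stands still between calls to the robot, and variables do not carry over. Pictures are saved under pics/ and viewed, at most 10 in all, crops included, and the job is handed in when it is done.

```bash
ls; mkdir -p pics; python3 - <<'E'
from cell import bot
import cv2,numpy as np
np.set_printoptions(precision=4,suppress=True)
for n in ("scene","top"):
    im=bot.camera(n); cv2.imwrite(f"pics/{n}0.png",im[:,:,::-1])
    c=bot.calibration(n); print(n,c["mtx"].tolist(),c["extrinsics"].tolist())
    for t in ("cup","mat","clip","tray","bowl","pen_cup","pen0"):
        print(t,[(np.round(d["bbox"]).tolist(),round(d["confidence"],2)) for d in bot.search_frame(n,t)])
print(bot.calibration("wrist"), bot.read_tool_rot(), bot.grip_depth,bot.read_clock())
E
```

```text
pics
scene [[577.4356250964025, 0.0, 324.9154878941672], [0.0, 577.4356250964025, 236.9778795558323], [0.0, 0.0, 1.0]] [[-0.845280979374504, 0.5342906269810621, 0.005795845741816965, 0.49317799104751253], [0.32137399253483584, 0.5170395795827515, -0.7933402990313241, -0.09188924238438176], [-0.42687096742446495, -0.6687328308562955, -0.6087508341719348, 1.3140794900521533], [0.0, 0.0, 0.0, 1.0]]
cup [([344.0, 159.0, 35.0, 50.0], 0.79), ([199.0, 162.0, 42.0, 49.0], 0.71), ([255.0, 162.0, 34.0, 55.0], 0.55)]
mat [([304.0, 243.0, 124.0, 85.0], 0.83), ([457.0, 303.0, 23.0, 40.0], 0.44)]
clip [([459.0, 306.0, 24.0, 36.0], 0.94)]
tray [([380.0, 316.0, 126.0, 117.0], 0.66)]
bowl [([270.0, 363.0, 122.0, 113.0], 0.66), ([215.0, 329.0, 65.0, 53.0], 0.32)]
pen_cup [([253.0, 162.0, 34.0, 53.0], 0.71), ([172.0, 176.0, 41.0, 72.0], 0.66)]
pen0 [([217.0, 329.0, 62.0, 52.0], 0.78), ([197.0, 286.0, 77.0, 16.0], 0.58)]
top [[511.4979756019814, 0.0, 320.8148882420045], [0.0, 511.4979756019814, 238.06544655223428], [0.0, 0.0, 1.0]] [[0.01728603643565547, -0.9994419248079036, 0.028583769531297345, -0.044
[... 313 characters left out ...]
, 0.64)]
mat [([253.0, 215.0, 85.0, 88.0], 0.82)]
clip []
tray [([146.0, 211.0, 82.0, 66.0], 0.64), ([186.0, 264.0, 17.0, 14.0], 0.6)]
bowl [([154.0, 120.0, 69.0, 67.0], 0.74)]
pen_cup [([404.0, 151.0, 43.0, 38.0], 0.77), ([415.0, 236.0, 39.0, 33.0], 0.61)]
pen0 [([270.0, 126.0, 16.0, 55.0], 0.63), ([328.0, 150.0, 22.0, 49.0], 0.6)]
{'mtx': array([[425.3198,   0.    , 318.8988],
       [  0.    , 425.3198, 240.2881],
       [  0.    ,   0.    ,   1.    ]]), 'hand_eye': array([[ 0.0002, -0.9538, -0.3004,  0.0764],
       [ 1.    ,  0.0002,  0.0002,  0.0001],
       [-0.0002, -0.3004,  0.9538, -0.1422],
       [ 0.    ,  0.    ,  0.    ,  1.    ]])} [ 0.      0.9868  0.1617 -0.    ] 0.0187 0.8
```

View pics/scene0.png

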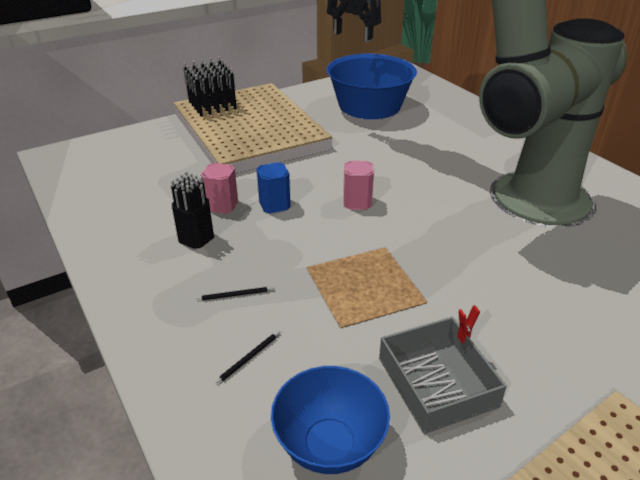

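View pics/top0.png

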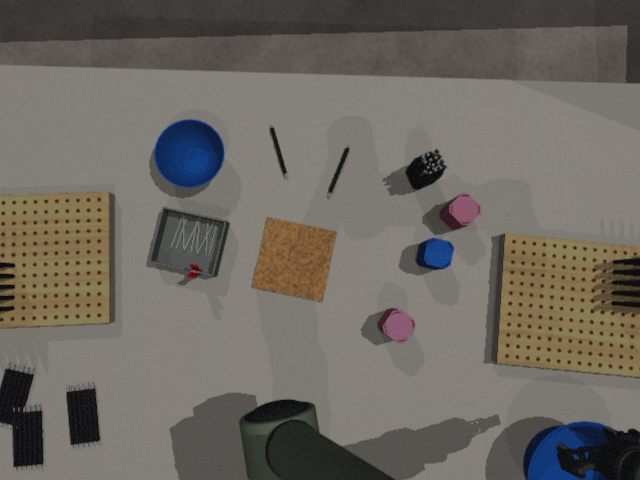

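In the scene view the candidates for the cup are:
- The blue cup, at (273,187) in scene and (436,254) in top.
- Pink look-alikes, at (220,188) and (358,185) in scene, (461,211) and (397,326) in top.
- The black pen cup, at (192,210).

The only blue one is my choice. The mat is at (365,285) in scene and the red clip at (467,324).

```bash
cat > h.py <<'E'
from cell import bot
import cv2,numpy as np
from scipy.optimize import least_squares
from scipy.spatial.transform import Rotation as R
np.set_printoptions(precision=4,suppress=True)
def q(Rm): return R.from_matrix(Rm).as_quat()[[3,0,1,2]]
def tool_T():
    w=bot.read_tool_rot(); T=np.eye(4); T[:3,:3]=R.from_quat([w[1],w[2],w[3],w[0]]).as_matrix(); T[:3,3]=bot.read_position(); return T
def view(n,save=None):
    c=bot.calibration(n)
    E=np.linalg.inv(tool_T()@c["hand_eye"]) if n=="wrist" else np.array(c["extrinsics"])
    im=bot.camera(n)
    if save: cv2.imwrite(f"pics/{save}.png",im[:,:,::-1])
    return dict(im=im,K=np.array(c["mtx"]),E=E)
def proj(v,P):
    p=(v["E"][:3,:3]@np.asarray(P).T).T+v["E"][:3,3]; p=p@v["K"].T; return p[:,:2]/p[:,2:]
HSV=dict(blue=((100,100,40),(130,255,255)),cork=((8,90,60),(22,255,255)),red=((0,150,60),(5,255,255)))
def mask(v,col,near,rad=60):
    """contour of the coloured blob nearest to pixel near"""
    h=cv2.cvtColor(v["im"],cv2.COLOR_RGB2HSV); m=cv2.inRange(h,*map(np.array,HSV[col]))
    if col=="red": m|=cv2.inRange(h,np.array((172,150,60)),np.array((180,255,255)))
    m=cv2.morphologyEx(m,cv2.MORPH_CLOSE,np.ones((3,3)))
    cs=[c for c in cv2.findContours(m,cv2.RETR_EXTERNAL,cv2.CHAIN_APPROX_NONE)[0] if len(c)>20]
    c=min(cs,key=lambda c:-cv2.contourArea(c) if abs(cv2.pointPolygonTest(c,tuple(map(float,near)),True))<rad else 1e9)
    return cv2.convexHull(c)[:,0].astype(float)
def resample(h,n=48):
    c=np.vstack([h,h[:1]]); s=np.r_[0,np.cumsum(np.linalg.norm(np.diff(c,axis=0),axis=1))]; t=np.linspace(0,s[-1],n,endpoint=False)
    return np.c_[np.interp(t,s,c[:,0]),np.interp(t,s,c[:,1])]
def fit(views,hulls,model,x0):
    """model(params)->Nx3 world points whose projected hull is the silhouette"""
    def res(x):
        r=[]
        for v,h in zip(views,hulls):
            p=cv2.convexHull(proj(v,model(x)).astype(np.float32))
            f=v["K"][0,0]/500
            r+=[cv2.pointPolygonTest(p,tuple(map(float,a)),True)/f for a in resample(h)]
        return r
    s=least_squares(res,x0,x_scale=np.r_[[.01]*(len(x0)-1),.1],diff_step=1e-3,loss="soft_l1"); return s.x,np.sqrt(np.mean(np.array(res(s.x))**2))
def rz(a): return R.from_euler("z",a).as_matrix()
OCT=np.array([(31,20),(20,31),(-20,31),(-31,20),(-31,-20),(-20,-31),(20,-31),(31,-20)])/1e3
def prism(poly,z0,z1,x,y,a):
    p=np.vstack([np.c_[poly,np.full(len(poly),z)] for z in (z0,z1)]); return p@rz(a).T+[x,y,0]
cup_m=lambda x:prism(OCT,x[2]-.088,x[2],x[0],x[1],x[3])   # x,y,top,yaw
SQ=np.array([(1,1),(-1,1),(-1,-1),(1,-1)])*.085
mat_m=lambda x:prism(SQ,0,.004,x[0],x[1],x[2])
def clip_m(x):  # hinge x,y,z,yaw ; y across jaws
    P=np.array([(sx*8,sy*w,z) for sx in(-1,1) for sy in(-1,1) for w,z in((15.5,35),(7.5,0),(7,-14))])/1e3
    return P@rz(x[3]).T+np.array(x[:3])
def ground(v,uv,z):
    d=v["E"][:3,:3].T@np.linalg.inv(v["K"])@[*uv,1]; o=-v["E"][:3,:3].T@v["E"][:3,3]; return o+d*(z-o[2])/d[2]
E
python3 - <<'E'
from h import *
s=view("scene");t=view("top")
g=ground(t,(436,254),.088); print(g)
print("cup",fit([s,t],[mask(s,"blue",(273,187),40),mask(t,"blue",(436,254),30)],cup_m,[g[0],g[1],.088,.1]))
g=ground(t,(294,260),.004)
print("mat",fit([s,t],[mask(s,"cork",(365,285)),mask(t,"cork",(294,260))],mat_m,[g[0],g[1],.1]))
g=ground(t,(195,270),.08)
print("clip",fit([s,t],[mask(s,"red",(467,324)),mask(t,"red",(195,270))],clip_m,[g[0],g[1],.064,.1]))
for n,uv,z in(("tray",(188,243),.05),("pink1",(461,211),.088),("pink2",(397,326),.088),("pen_cup",(424,172),.12),("boardcorner",(502,236),.03),("boardlow",(498,362),.03),("bowl",(189,153),.07),("pen1",(330,196),0),("pen0",(286,177),0)): print(n,ground(t,uv,z))
print(bot.read_clock())
E
```

```text
[ 0.5262 -0.2886  0.088 ]
cup (array([ 0.53  , -0.2955,  0.0864, -0.308 ]), np.float64(0.6509706360143511))
mat (array([ 0.5144,  0.0288, -0.1848]), np.float64(0.6013843065298099))
clip (array([0.4803, 0.2468, 0.0595, 0.8904]), np.float64(1.0587565882068533))
tray [0.543  0.2683 0.05  ]
pink1 [ 0.6239 -0.3455  0.088 ]
pink2 [ 0.3667 -0.202   0.088 ]
pen_cup [ 0.7035 -0.2548  0.12  ]
boardcorner [ 0.5756 -0.4599  0.03  ]
boardlow [ 0.2843 -0.4457  0.03  ]
bowl [0.7462 0.27   0.07  ]
pen1 [ 0.6672 -0.0547  0.    ]
pen0 [0.7112 0.0521 0.    ]
0.9
```

```bash
python3 - <<'E'
from h import *
s=view("scene");t=view("top")
def down(yaw): return rz(yaw)@np.diag([1,-1,-1.])
t0=bot.read_clock()
vs=[s,t];hs=[mask(s,"blue",(273,187),40),mask(t,"blue",(436,254),30)]
for i,dp in enumerate([(0,0),(-.06,.03)]):
    # camera side (+x tool) toward the robot
    az=np.arctan2(-.2955,.53); bot.move_pose([.53+dp[0],-.2955+dp[1],.21],q(down(az+np.pi)))
    v=view("wrist",f"w{i}"); c=proj(v,[[.53,-.2955,.07]])[0]; print(c)
    h=mask(v,"blue",c,40); vs.append(v);hs.append(h)
    print([(np.round(d["bbox"]).tolist(),round(d["confidence"],2)) for d in bot.search_frame("wrist","cup")], h.min(0),h.max(0))
print("wrist",fit(vs[2:],hs[2:],cup_m,[.53,-.2955,.087,-.308]))
print("all",fit(vs,hs,cup_m,[.53,-.2955,.087,-.308]))
print(bot.read_joint_positions(),bot.read_clock()-t0)
im=cv2.imread("pics/w0.png"); c=proj(vs[2],[[.53,-.2955,.07]])[0].astype(int)
cv2.imwrite("pics/crop.png",im[max(0,c[1]-160):c[1]+160,max(0,c[0]-200):c[0]+200])
E
```

```text
[320.7119 223.7653]
[([271.0, 161.0, 104.0, 121.0], 0.84), ([271.0, 291.0, 92.0, 131.0], 0.72)] [269. 160.] [376. 280.]
[324.8294 312.2344]
[([280.0, 360.0, 88.0, 97.0], 0.89), ([269.0, 0.0, 114.0, 90.0], 0.76), ([275.0, 240.0, 101.0, 123.0], 0.75)] [277. 239.] [377. 366.]
wrist (array([ 0.5315, -0.2943,  0.085 , -0.2245]), np.float64(0.4219805223925282))
all (array([ 0.5311, -0.2941,  0.0858, -0.227 ]), np.float64(0.6676187680400665))
[-0.652   0.3227 -0.2527  0.9935  0.     -0.1422] 2.125
```

View pics/crop.png

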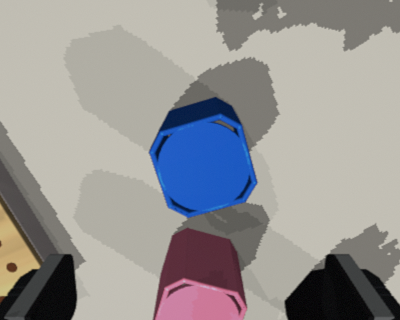

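The crop shows the chosen cup, blue with its closed floor up, at crop pixel (205,165). A pink look-alike is at (205,290). Next I'll plan the two-grasp flip: lay the cup on its side, regrasp, then stand it up.

```bash
cat > plan.py <<'E'
from h import *
def T(Rm,p): M=np.eye(4); M[:3,:3]=Rm; M[:3,3]=p; return M
DEP=.0187+.0066
U=dict(px=[1,0,0],nx=[-1,0,0],py=[0,1,0],ny=[0,-1,0])
def grasp(u,a,sgn,hc,off,fl):
    """tool pose in cup frame; tool z = cos a u + sgn sin a zc"""
    u=np.array(u,float); z=np.cos(a)*u+sgn*np.sin(a)*np.array([0,0,1.]); y=fl*np.cross([0,0,1.],u); x=np.cross(y,z)
    return T(np.c_[x,y,z],np.array([0,0,hc])-off*u+DEP*z)
def cup_pick(c): return T(rz(c[3])@np.diag([1,-1,-1.]),[c[0],c[1],.088])
def frame(u,uw,zw,p):
    """cup pose with cup axis u along world uw, z along zw"""
    u=np.array(u,float); A=np.c_[u,np.cross([0,0,1.],u),[0,0,1.]]; B=np.c_[uw,np.cross(zw,uw),zw]; return T(B@A.T,p)
def lying(u,phi,xy,z=.031): m=np.array([np.cos(phi),np.sin(phi),0]); return frame(u,np.array([0,0,-1.]),m,np.r_[xy,z]-.044*m)  # xy: of the cup's middle
def stand(u,psi,xy,z=.004): return frame(u,np.array([np.cos(psi),np.sin(psi),0]),np.array([0,0,1.]),np.r_[xy,z])
def ik(M):
    try: return bot.solve_ik(M[:3,3],q(M[:3,:3]))
    except Exception: return None
def up(M,dz): N=M.copy(); N[2,3]+=dz; return N
def back(M,d): N=M.copy(); N[:3,3]-=d*M[:3,2]; return N
CUP=[.5311,-.2941,.088,-.227]
E
python3 - <<'E'
from plan import *
import itertools
D=np.degrees
C=cup_pick(CUP); A=[]
for un,fl,a in itertools.product(U,(1,-1),np.radians((40,50))):
    G=grasp(U[un],a,1,.028,.003,fl); P=C@G
    js=[ik(M) for M in (P,back(P,.1),up(P,.15))]
    if all(j is not None for j in js): A.append((un,fl,a,js)); print("pick",un,fl,D(a),np.round(P[:3,2],2),np.round(js[0],2))
best=[]
for (un,fl,a,js),xy,ph in itertools.product(A,[(.5,-.1),(.5,0.)],np.radians(range(-180,180,15))):
    L=lying(U[un],ph,xy)@grasp(U[un],a,1,.028,.003,fl)
    l=[ik(M) for M in (L,up(L,.12),back(L,.08))]
    if any(j is None for j in l): continue
    best.append((np.abs(l[1]-np.array(js[2])).max(),un,fl,D(a),xy,D(ph),np.round(l[0],2)))
best.sort(key=lambda b:b[0])
print(len(best)); [print(b) for b in best[:12]]
# stage 2, flat name irrelevant: use px
sec=[]
for fl,a,xy,ph in itertools.product((1,-1),np.radians((40,50)),[(.5,-.1),(.5,0.)],np.radians(range(-180,180,15))):
    G=grasp(U["px"],a,-1,.06,.003,fl); L=lying(U["px"],ph,xy)@G
    l=[ik(M) for M in (L,up(L,.12),back(L,.08))]
    if any(j is None for j in l): continue
    for ps in np.radians(range(-180,180,15)):
        F=stand(U["px"],ps,(.514,.029))@G; f=[ik(M) for M in (F,up(F,.1),back(F,.1))]
        if any(j is None for j in f): continue
        sec.append((np.abs(np.array(f[1])-l[1]).max(),fl,D(a),xy,D(ph),D(ps),np.round(l[0],2),np.round(f[0],2)))
sec.sort(key=lambda b:b[0]); print(len(sec)); 
for xy in [(.5,-.1),(.5,0.)]:
  for ph in range(-180,180,15):
    c=[b for b in sec if b[3]==xy and abs(b[4]-ph)<1]; d=[b for b in best if b[4]==xy and abs(b[5]-ph)<1]
    if c and d: print(xy,ph,d[0][:4],c[0])
E
```

```text
pick px 1 40.0 [ 0.75 -0.17 -0.64] [-0.84  0.6  -1.08 -0.89  0.45  2.72]
pick px 1 50.0 [ 0.63 -0.14 -0.77] [-0.79  0.49 -0.96 -0.49  0.35  2.69]
pick px -1 40.0 [ 0.75 -0.17 -0.64] [-0.84  0.6  -1.08 -0.89  0.45 -0.42]
pick px -1 50.0 [ 0.63 -0.14 -0.77] [-0.79  0.49 -0.96 -0.49  0.35 -0.45]
pick py 1 40.0 [-0.17 -0.75 -0.64] [-0.27  0.73 -0.4   0.39 -0.87 -1.64]
pick py 1 50.0 [-0.14 -0.63 -0.77] [-0.33  0.67 -0.41  0.41 -0.69 -1.7 ]
pick py -1 40.0 [-0.17 -0.75 -0.64] [-0.27  0.73 -0.4   0.39 -0.87  1.51]
pick py -1 50.0 [-0.14 -0.63 -0.77] [-0.33  0.67 -0.41  0.41 -0.69  1.44]
pick ny 1 40.0 [ 0.17  0.75 -0.64] [-0.91  1.02  0.22  1.42  0.63  0.67]
pick ny 1 50.0 [ 0.14  0.63 -0.77] [-0.87  0.91  0.09  1.23  0.54  0.79]
pick ny -1 40.0 [ 0.17  0.75 -0.64] [-0.91  1.02  0.22  1.42  0.63 -2.48]
pick ny -1 50.0 [ 0.14  0.63 -0.77] [-0.87  0.91  0.09  1.23  0.54 -2.35]
498
(np.float64(1.111143149207061), 'py', 1, np.float64(50.0), (0.5, -0.1), np.float64(119.99999999999999), array([-0.56,  1.07,  0.22,  1.53,  0.37, -2.81]))
(np.float64(1.1111431492070611), 'py', -1, np.float64(50.0)
[... 11550 characters left out ...]
99999), np.float64(119.99999999999999), array([ 0.3 ,  0.63, -0.88, -0.18, -0.84, -1.9 ]), array([-0.33,  0.83, -0.09,  1.22,  0.44, -2.55]))
(0.5, 0.0) 135 (np.float64(1.1475410854328454), 'py', 1, np.float64(50.0)) (np.float64(1.2986495745451894), 1, np.float64(40.0), (0.5, 0.0), np.float64(135.0), np.float64(90.0), array([ 0.17,  0.51, -1.04, -0.43, -0.55, -2.31]), array([-0.48,  0.77, -0.33,  0.97,  0.75, -2.26]))
(0.5, 0.0) 150 (np.float64(1.2721103818746096), 'py', 1, np.float64(50.0)) (np.float64(1.201316181679744), 1, np.float64(40.0), (0.5, 0.0), np.float64(150.0), np.float64(75.0), array([ 0.07,  0.52, -1.19, -0.75, -0.37, -2.66]), array([-0.52,  0.67, -0.55,  0.65,  0.83, -1.97]))
```

```bash
cat >> plan.py <<'E'
a50=np.radians(50)
G1=grasp(U["px"],a50,1,.028,.003,-1); G2=grasp(U["px"],a50,-1,.06,.003,1)
LXY=(.51,-.135); PH=np.radians(-105)
def mp(M): bot.move_pose(M[:3,3],q(M[:3,:3]))
def ml(M,**k): return bot.move_linear(M[:3,3],**k)
def st(*s): print(*s,"t",bot.read_clock(),"w",bot.read_gripper_width(),"F",bot.read_ft_force(),"pad",bot.read_finger_force())
E
python3 - <<'E'
from plan import *
P=cup_pick(CUP)@G1; print("x up?",P[2,0])
L=lying(U["px"],PH,LXY)@G1; print(ik(L),ik(up(L,.12)))
bot.set_gripper(1.0,40)
mp(back(P,.12)); ml(P); st("at")
bot.set_gripper(0.0,40); st("grip")
ml(up(P,.15)); st("lift")
bot.camera("scene"); view("scene","lift")
mp(up(L,.10)); st("over")
r=ml(up(L,-.006),speed=.05,until_force=4); st("down",r,bot.read_position()-L[:3,3])
view("scene","lie")
E
```

```text
x up? -0.6427876096865394
[ 0.0224  0.8172 -0.3102  0.7658 -0.8261 -1.1442] [ 0.0224  0.6416 -0.2626  0.989  -0.8261 -1.1442]
at t 5.4 w 1.0001205047470727 F [0.1723 1.0895 0.2356] pad 0.0
grip t 5.7417 w 0.723759048688927 F [-4.5238  1.5831  6.3981] pad 42.15418707579374
lift t 6.8917 w 0.7259374098463536 F [ 0.6789 -0.3678 -0.8041] pad 41.44653718918562
over t 8.075 w 0.7225273905478583 F [-0.562  -1.0192 -0.9516] pad 41.50711365044117
down True [-0.     -0.0002  0.0006] t 9.85 w 0.7201339022731835 F [-0.3417  0.8554  4.4931] pad 42.06632662564516
```

View pics/lie.png

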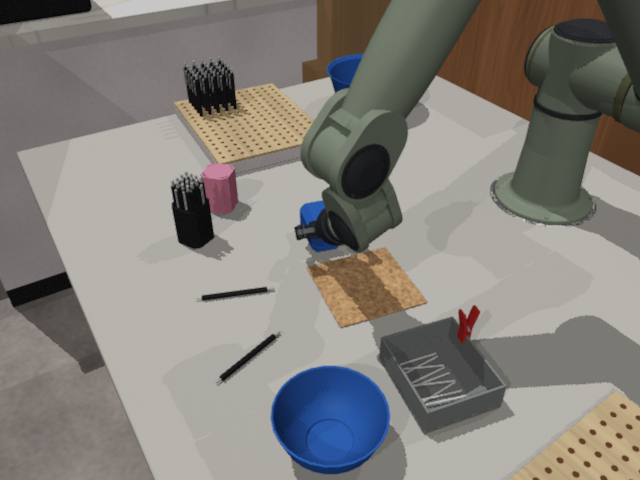

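The cup is lying on its side under the gripper near (320,228), touching the table. I'll release it, regrasp from the other lean and raise it upright above the mat.

```bash
cat >> plan.py <<'E'
PS=np.radians(-45); MXY=(.5144,.0288)
E
python3 - <<'E'
from plan import *
L=lying(U["px"],PH,LXY); A=L@G1; B=L@G2; S=stand(U["px"],PS,MXY)@G2
print([ik(M) is not None for M in (B,up(B,.12),back(B,.1),S,up(S,.1),back(S,.12))],"x",S[2,0])
bot.set_gripper(1.0,40); st("rel")
ml(back(A,.1)); mp(up(back(A,.1),.08))
mp(up(back(B,.1),.08)); v=view("wrist","w_lie"); t=view("scene","s_lie"); 
h=mask(t,"blue",proj(t,[[*LXY,.03]])[0],40)
mdl=lambda x: (lambda M:(np.c_[OCT.repeat(2,0),np.tile([0,.088],8),np.ones(16)]@M.T)[:,:3])(lying(U["px"],x[2],x[:2]))
try: 
  hw=mask(v,"blue",proj(v,[[*LXY,.03]])[0],80); print("lying fit",fit([v,t],[hw,h],mdl,[*LXY,PH]))
except Exception as e: print(e)
mp(back(B,.1)); ml(B); st("at")
E
```

```text
[True, True, True, True, True, True] x -0.6427876096865394
rel t 10.2667 w 1.0002826746500717 F [-0.0309  1.113   0.809 ] pad 0.0
lying fit (array([ 0.5092, -0.1357, -1.8331]), np.float64(0.9144515563297252))
at t 14.325 w 0.9993613510257933 F [-0.2639 -0.1314  0.5539] pad 0.0
```

View pics/w_lie.png

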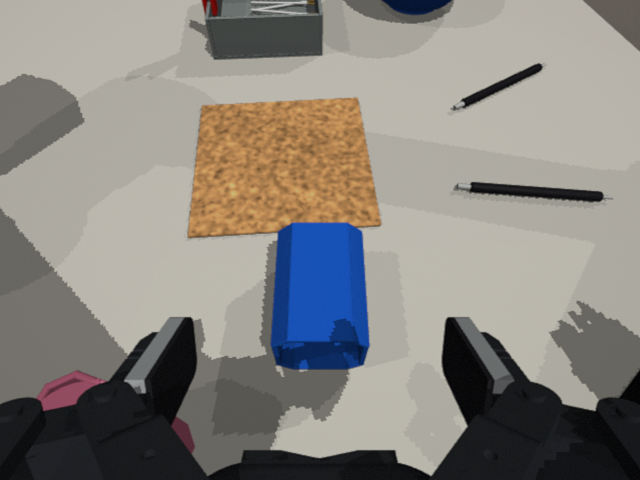

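The cup is lying square between the fingers, mouth towards the gripper at (320,355), and the fit matches the plan within 1 mm. Grasping it.

```bash
python3 - <<'E'
from plan import *
B=lying(U["px"],PH,LXY)@G2; S=stand(U["px"],PS,MXY)@G2
bot.set_gripper(0.0,40); st("grip")
ml(up(B,.15)); st("lift")
mp(up(S,.08)); st("over"); view("scene","s_over")
r=ml(up(S,-.006),speed=.05,until_force=4); st("down",r,bot.read_position()-S[:3,3])
view("scene","s_down")
E
```

```text
grip t 14.6667 w 0.722700103453021 F [-0.9196 -3.5831  5.1353] pad 40.23257799446583
lift t 15.8167 w 0.7231443547190864 F [ 0.9238  0.3455 -1.6073] pad 40.793569050729275
over t 16.9917 w 0.7230567795304551 F [-0.2052 -0.2914 -1.1613] pad 41.75614099949598
down True [-0.     -0.0004  0.0012] t 18.45 w 0.7210905767003697 F [ 1.7503 -0.7139  1.559 ] pad 39.99953035265207
```

View pics/s_down.png

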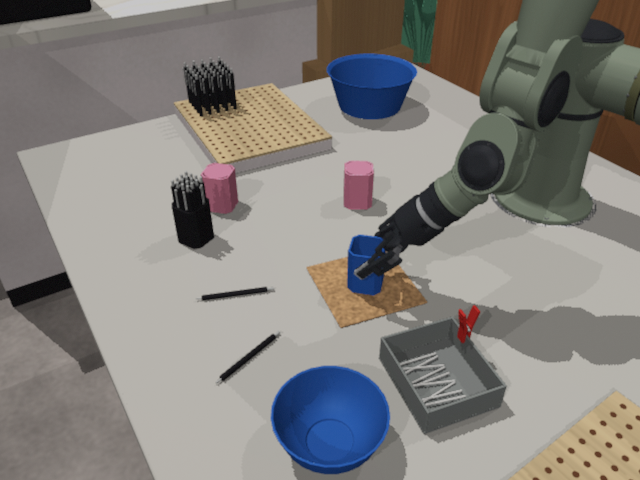

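The cup stands mouth-up in the middle of the mat at (367,265). I'll release it, back off, and measure both the cup and the clip.

```bash
python3 - <<'E'
from plan import *
S=stand(U["px"],PS,MXY)@G2
ml(up(S,.0005),speed=.02)
bot.set_gripper(1.0,40); ml(back(S,.13)); st("off")
def down(yaw): return rz(yaw)@np.diag([1,-1,-1.])
az=np.arctan2(.247,.48)
vs=[];hs=[]
for i,dp in enumerate([(0,-.02),(-.05,.05)]):
    M=T(down(az+np.pi),[.48+dp[0],.247+dp[1],.22]); mp(M)
    v=view("wrist",f"c{i}"); c=proj(v,[[.48,.247,.085]])[0]; h=mask(v,"red",c,80)
    b=[(np.round(d["bbox"]).tolist(),round(d["confidence"],2)) for d in bot.search_frame("wrist","clip")]
    print(c,b,h.min(0),h.max(0)); vs.append(v);hs.append(h)
print(az,"clip",fit(vs,hs,clip_m,[.48,.247,.064,-.2]))
s=view("scene"); vs.append(s);hs.append(mask(s,"red",(467,324)))
print("clip3",fit(vs,hs,clip_m,[.48,.247,.064,-.2]))
t=view("top"); q1=[mask(s,"blue",(367,265),30)]; vv=[s]
ht=mask(t,"blue",proj(t,[[*MXY,.06]])[0],30)
print("cup",fit([s,t],q1+[ht],cup_m,[*MXY,.092,PS]))
print(bot.read_clock())
E
python3 -c "
import cv2,numpy as np
cv2.imwrite('pics/cc.png',np.hstack([cv2.imread(f'pics/c{i}.png')[60:420,120:520] for i in(0,1)]))"
```

```text
off t 20.1333 w 1.000606030968765 F [-0.1999 -0.062  -0.3372] pad 0.0
[345.6647 240.8718] [([324.0, 211.0, 46.0, 59.0], 0.67), ([0.0, 78.0, 129.0, 116.0], 0.27)] [325. 222.] [350. 269.]
[220.2522 257.0577] [([198.0, 224.0, 49.0, 64.0], 0.87)] [195. 225.] [246. 285.]
0.4752460946773953 clip (array([ 0.5002,  0.2471,  0.0188, -0.0606]), np.float64(7.014784428513817))
clip3 (array([ 0.48  ,  0.2472,  0.0593, -1.742 ]), np.float64(4.577516343715358))
cup (array([ 0.5125,  0.0284,  0.0907, -0.7307]), np.float64(0.5921819035966055))
22.0167
```

View pics/cc.png

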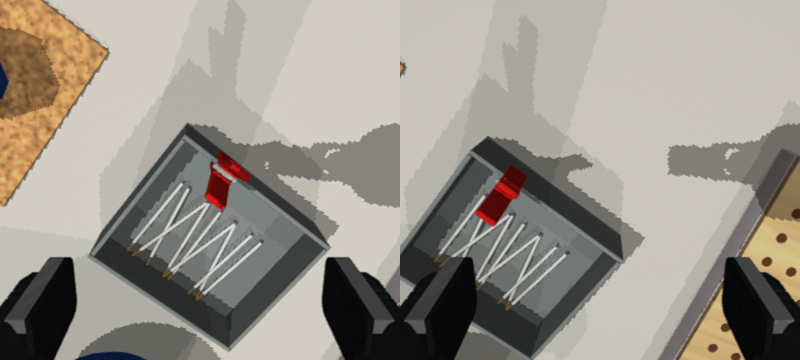

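The clip straddles the tray's near wall, at (228,180) in the left crop and (500,195) in the right. Its mask split at the light coil, so I'll merge the blobs and take the yaw from the wall line.

```bash
cat > clipfit.py <<'E'
from plan import *
def redhull(v,near,rad=70):
    h=cv2.cvtColor(v["im"],cv2.COLOR_RGB2HSV); m=cv2.inRange(h,np.array((0,140,50)),np.array((8,255,255)))|cv2.inRange(h,np.array((170,140,50)),np.array((180,255,255)))
    p=np.argwhere(m)[:,::-1].astype(np.float32); p=p[np.linalg.norm(p-near,axis=1)<rad]; return cv2.convexHull(p)[:,0].astype(float)
def clipfit(vs,x0,yaw):
    hs=[redhull(v,proj(v,[x0])[0]) for v in vs]
    s=fit(vs,hs,lambda x:clip_m([*x[:3],yaw+0*x[3]]),[*x0,0.]); f=fit(vs,hs,clip_m,[*s[0][:3],yaw])
    return s,f
E
python3 - <<'E'
from clipfit import *
import cv2
v1=dict(view("wrist")); # current place = second view
g=lambda v,u:ground(v,u,.05)
a,b=g(v1,(207,197)),g(v1,(342,322)); d=b-a; print("wall",a,b,np.linalg.norm(d),"normal yaw",np.arctan2(-d[0],d[1]))
yaw=np.arctan2(-d[0],d[1]); yc=yaw-np.pi/2   # clip y along wall normal
s,t=view("scene"),view("top")
# first wrist view, rebuilt from its commanded pose
az=np.arctan2(.247,.48); c=bot.calibration("wrist")
v0=dict(im=cv2.imread("pics/c0.png")[:,:,::-1].copy(),K=np.array(c["mtx"]),E=np.linalg.inv(T(rz(az+np.pi)@np.diag([1,-1,-1.]),[.48,.227,.22])@c["hand_eye"]))
a,b=g(v0,(307,184)),g(v0,(447,307)); d=b-a; print("wall0",a,b,np.arctan2(-d[0],d[1]))
for n,vs in(("wrist",[v0,v1]),("w+s",[v0,v1,s]),("all",[v0,v1,s,t])): print(n,clipfit(vs,[.48,.247,.064],yc))
E
```

```text
wall [0.4573 0.2161 0.05  ] [0.5031 0.3546 0.05  ] 0.14589795427333066 normal yaw -0.3193082747837326
wall0 [0.464  0.2088 0.05  ] [0.5017 0.3547 0.05  ] -0.2522934076743807
wrist ((array([0.4802, 0.248 , 0.0616, 0.    ]), np.float64(2.373756022508704)), (array([ 0.4789,  0.2474,  0.0646, -1.7393]), np.float64(1.7691018155459568)))
w+s ((array([0.4806, 0.248 , 0.0607, 0.    ]), np.float64(2.0945724622654835)), (array([ 0.4798,  0.2475,  0.0618, -1.7283]), np.float64(1.6986307172302666)))
all ((array([0.4805, 0.2479, 0.0608, 0.    ]), np.float64(1.8438053579430234)), (array([ 0.4798,  0.2474,  0.0617, -1.7302]), np.float64(1.5068538263657945)))
```

```bash
cat >> clipfit.py <<'E'
def dn(ax,k,p): return T(rz(ax+np.pi/2+k*np.pi)@np.diag([1,-1,-1.]),p)   # finger axis at angle ax
CL=np.array([.4800,.2476,.063]); AX=-.22; TZ=CL[2]+.022-.0187-.0004
CUPF=[.5125,.0284,.092,-.7307]
E
python3 - <<'E'
from clipfit import *
t=view("top"); a,b=ground(t,(149,264),.05),ground(t,(216,278),.05); d=b-a; print("tray yaw top",np.arctan2(d[0],-d[1]) if d[1]<0 else np.arctan2(-d[0],d[1]))
for k in(0,1):
  P=dn(AX,k,[*CL[:2],TZ]); n=np.array([np.cos(CUPF[3]),np.sin(CUPF[3])])
  F=dn(CUPF[3],k,[*(np.array(CUPF[:2])-.029*n),TZ+.04]); print(k,ik(P),ik(F))
k=min((0,1),key=lambda k:abs(np.array(ik(dn(AX,k,[*CL[:2],TZ]))[5]))); print(k)
P=dn(AX,k,[*CL[:2],TZ])
bot.set_gripper(.75,30); mp(up(P,.08)); v=view("wrist","preclip")
print(clipfit([v],CL,AX-np.pi/2))
r=ml(P,speed=.08,until_force=6); st("at",r)
E
```

```text
tray yaw top -0.1879128902199144
0 [ 0.3395  0.4771 -0.4343  0.6594  0.      2.1303] [-0.0528  0.3507 -0.5152  0.705   0.      2.2487]
1 [ 0.3395  0.4771 -0.4343  0.6594  0.     -1.0113] [-0.0528  0.3507 -0.5152  0.705   0.     -0.8929]
1
((array([0.4801, 0.2484, 0.0589, 0.    ]), np.float64(2.1105523515561972)), (array([ 0.48  ,  0.2483,  0.0593, -1.7517]), np.float64(2.084622954990694)))
at False t 24.7083 w 0.7454245680235148 F [ 0.5618 -0.4147  0.228 ] pad 0.0
```

View pics/preclip.png

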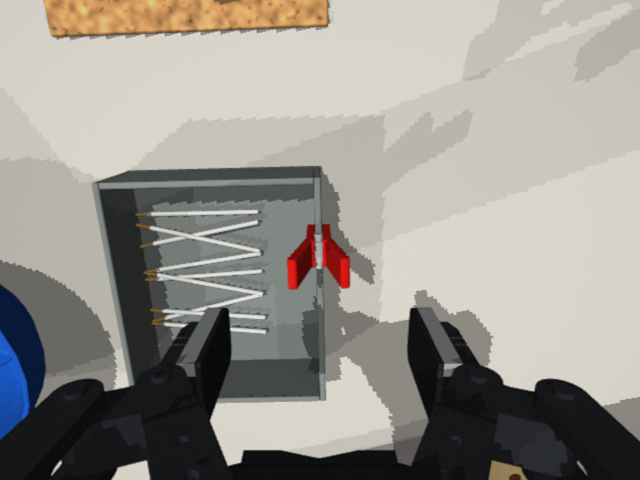

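The clip is centred between the fingers at (319,258) and square to them. Pinching, lifting and carrying it over.

```bash
python3 - <<'E'
from clipfit import *
P=dn(AX,1,[*CL[:2],TZ]); n=np.array([np.cos(CUPF[3]),np.sin(CUPF[3])])
bot.set_gripper(0.0,30); st("pinch")
ml(up(P,.13),speed=.12); st("lift")
F=dn(CUPF[3],1,[*(np.array(CUPF[:2])-.029*n),TZ+.039])
mp(up(F,.08)); st("over")
ml(up(F,.033),speed=.1)
v=view("wrist","pre1"); s=view("scene","pre2")
w=np.array(CUPF[:2])-.029*n
print("rim wall mid px",proj(v,[[*w,.092]]),proj(s,[[*w,.092]]))
import cv2
a=v["im"][120:480,120:520]; c=proj(s,[[*w,.1]])[0].astype(int); b=cv2.resize(s["im"][c[1]-60:c[1]+60,c[0]-67:c[0]+66],(400,360),interpolation=cv2.INTER_CUBIC)
cv2.imwrite("pics/pre.png",np.hstack([a,b])[:,:,::-1])
E
```

```text
pinch t 25.2083 w 0.16133228111151834 F [-0.0956 -0.4299 -0.3118] pad 34.73265588283539
lift t 26.4417 w 0.16020364286923663 F [-0.1866  0.0501 -0.4345] pad 34.73248243331909
over t 27.2583 w 0.1588246315133952 F [-0.5381  0.4905  0.108 ] pad 34.75918650627136
rim wall mid px [[318.1   275.173]] [[384.1449 246.9624]]
```

View pics/pre.png

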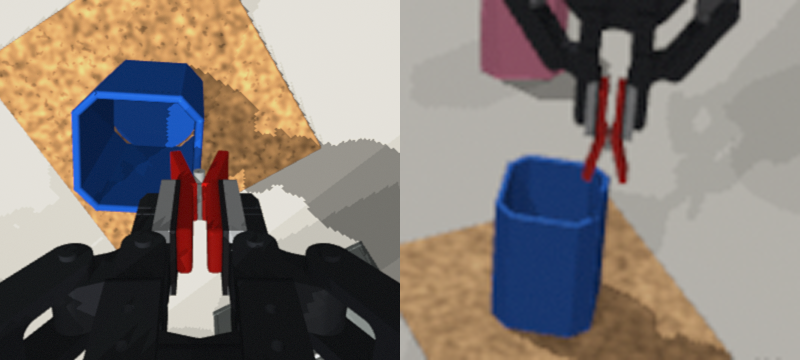

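The jaws are open at (200,155) in the left crop, straddling the cup wall at x≈199. Going down and releasing.

```bash
python3 - <<'E'
from clipfit import *
n=np.array([np.cos(CUPF[3]),np.sin(CUPF[3])])
F=dn(CUPF[3],1,[*(np.array(CUPF[:2])-.029*n),TZ+.039])
r=ml(F,speed=.04,until_force=4); st("down",r,bot.read_position()-F[:3,3])
if not r:
    bot.set_gripper(.55,30); st("open"); bot.wait(.3)
    ml(up(F,.13),speed=.12); st("up")
    M=up(F,.13); M[:2,3]+=[-.12,.06]; ml(M)
v=view("wrist"); s=view("scene"); t=view("top")
import cv2
w=np.array(CUPF[:2])-.029*n
def crop(v,k):
    c=proj(v,[[*w,.08]])[0].astype(int); c=np.clip(c,[67*k,60*k],[639-67*k,479-60*k]); return cv2.resize(v["im"][c[1]-60*k:c[1]+60*k,c[0]-67*k:c[0]+66*k],(400,360),interpolation=cv2.INTER_CUBIC)
cv2.imwrite("pics/fin.png",np.hstack([crop(v,2),crop(s,1)])[:,:,::-1])
E
```

```text
down False [ 0.0002 -0.      0.0001] t 28.95 w 0.15933956724487652 F [-0.5984 -0.0331 -0.2708] pad 34.75797235965729
open t 29.3667 w 0.5493150647251066 F [-0.7818 -0.4694  0.1475] pad 0.0
up t 30.9 w 0.5519180730907473 F [ 0.336   0.4931 -0.6406] pad 0.0
```

View pics/fin.png

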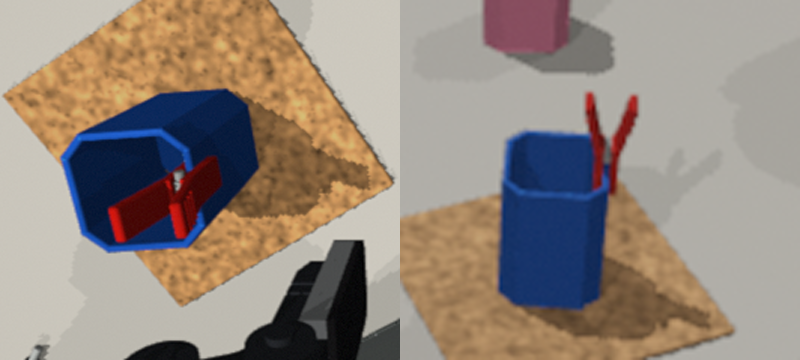

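The clip is upright and biting the middle of the wall, at (175,190) in the left crop and (610,160) in the right. The cup stands mouth-up wholly on the mat, and the robot is clear. Handing in.

```bash
python3 -c "
from cell import bot
print(bot.read_clock(), bot.close_job())"
```

```text
the job is handed in; nothing more can be done
32.0917 None
```

The job is handed in at 32 s of the 72 s allowed: the blue cup stands mouth-up wholly on the cork mat with the red clip biting down over its rim, and the cup was never dropped; the tray, bowl, black pen cup and pens weren't touched, but I did not re-measure them.

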